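# Clear the build stand and hold the shock tower against its sprung fence

### The arm

A 7-joint arm with a two-finger parallel gripper is mounted at the origin on the work surface. World frame = base frame: x ahead of the robot, y to its left, z up, the work surface at z = 0. Lengths are in m, angles in rad, forces in N, time in s.
With the tool pointing down it reaches from about 0.4 to 0.75 m from the base axis. Payload 19.5 kg.
Tool frame: the origin (TCP) lies at the very end of the fingers, on their centre line; the grasp point (between the pads) lies 19 mm behind it; z points along the fingers, y is the direction in which the jaws open and shut (so a half turn about z gives the same grasp; the last joint's range is limited). The gripper opens to 85 mm and grips with 20 to 120 N. Pads are 22 mm wide; open, the fingers measure 114 mm over their backs; the gripper's body (76 mm by 85 mm) begins 54 mm behind the grasp point. The pads swing forward as they close: fully open they stand 13 mm farther back than shut.
Start: joints at [-1.164, 0.707, -0.028, 1.485, 0.022, 0.951, -0.075], TCP at [0.249, 0.518, 0.231] pointing down, gripper open.
Joint ranges: [-2.71, 2.71], [-0.32, 2.16], [-1.57, 1.52], [0, 2.45], [-1.46, 4.6], [0, 2.02], [-2.83, 2.83]. Speed limits (rad/s): [1.89, 1.89, 2.57, 2.57, 3.01, 3.01, 3.01].

### API

Orientations are given as a unit quaternion [w, x, y, z].
In Python, from plant import robot gives the robot as it stands.
- The arm moves only by the tool servo_tool, never from a script. Its argument "deltas" is a list of rows, each a list of 5 numbers: the finger opening in mm, from 0 to 85.4, then the shift along the tool's x, y, z in mm, then the turn about the tool's z in degrees. A call has 1 to 20 rows; each row shifts and turns the commanded pose from where the row before left it, along the tool's axes as they then stand; what a row does not reach is not made up. A row lasts 1/12 s, in which the tool goes at most 41.7 mm and 7.16 degrees, less where a joint would pass 70% of its speed; a pose out of reach is approached as far as the arm can. A call is refused whole if a number of a shift passes 41.7 or a number of a turn 7.16, either way. A call with a gripper value outside its range is refused whole. The fingers move at their own pace and stop on an object; "newtons" is the grip in N (left out, the last holds). Time passes only in rows, so rows that do not move let the fingers close. It gives the time, the measured TCP pose, the force and the opening at its end, in the units of the state.
- robot.observe(): the state, without advancing time (a new reading comes with each control period).
- robot.grab_frame(name): name is "scene" or "top"; returns a dict with "color" (480x640x3 uint8, red, green, blue), "fx", "fy", "cx", "cy" (pixels), "eye" and "rotation" of the camera in the world. Camera axes: x right, y up, looking along -z (the intrinsics and any distortion apply to the point x, -y, -z); pixel columns grow to the right and rows downward; lengths in m; the calibration is good to about 2 mm. A picture is of the moment at which its call begins. There is no depth.
- robot.sign_off(): hands the job in, once; it reports no verdict.
Trained networks look in the newest picture that a camera, given by its name, has taken for a name from the list of things; names that differ only in an ending like _2 or _b are one class to them, and where a whole thing is asked for, a point or a joint stands for the part that bears it (a point fixed in the world has none). Each returns a list of dicts, best first, with "conf" (0 to 1); they miss things now and then, are a little off and sometimes report something else, mostly with a low value. They report only what shows in the picture. A call takes as long as a camera call.
- robot.find_in(label, camera): "at" ([x, y, z] in m, in the coordinates of the camera as it stood for that picture, good to about 4 mm: the middle of the surface that is visible of it).
- robot.pinpoint(label, camera): "at" ([x, y, z] in m, in the coordinates of the camera as it stood for that picture, good to about 4 mm: a listed point, or the origin of a listed thing).
The state is a dict: "time": time; "qpos": joint angles; "qvel": joint speeds; "joint_efforts": joint torques, N m; "eef_pos": TCP position; "orientation": TCP orientation; "wrist_force": force on the tool from outside, world axes, zero at the start; "wrist_torque": the same for the moment, N m; "gripper_width": finger opening in m.
Only numpy, scipy, OpenCV 4.12 (cv2) and the standard library are available. Lean on these libraries where they do the work, as an engineer would, in place of code of your own. Each camera call takes 0.05 s, during which the arm holds its last target.

### The job

Take hold of the scraper block and wipe the three gravel stones off the build stand's plate onto the table, keeping the gripper itself off the stones, then set the scraper down upright on the table. Pick up the shock tower, bring it flat onto the plate, squarely facing and centred on the fence's sprung pad, and push it steadily against the pad until the pad is about half way in, never all the way, so that the mechanic can screw it down. Finish while still gripping the tower and pressing it there, and leave the spare wheel and the shock absorber where they lie.

Things in the scene. Friction and masses are not known exactly. Their poses are not given: they have to be found in the camera images.
- jig: Build stand, fixed to the table: a bare aluminium plate 220 mm (its x) by 130 mm (its y) and 20 mm thick, all edges open; origin at the centre of its underside (table height), plate top at z = +20 mm. Its x axis is the pressing direction. On the plate at the +x end stands the fence, a dark steel block at x = +65 to +105 mm, 90 mm wide in y, top at z = 68 mm. The free plate runs from x = -110 to the pad at +35 mm.
- pad (a joint): How far the fence's sprung pad is pushed in, along the stand's +x, in m: 0 at rest, 0.020 at its hard end stop, half way 0.010. Spring: 3 N to start moving, then 0.6 N per mm more (9 N at half way); it springs back when let go. Two thin steel guide rods carry the pad and slide out of the fence's back. No lateral motion.
- pad_face (a point): Centre of the front face of the sprung pad, moving with it; axes as the stand. The pad is a black rubber-faced plate 10 mm thick, 50 mm wide (y), 36 mm high (from 5 to 41 mm above the plate top). At rest its face is at x = +35 mm, y = 0, z = 43 mm in the stand's frame, leaving a gap of 20 mm between the pad's back and the fence.
- tower: Model car shock tower, black plastic, 0.25 kg, upright on the table. Origin mid-underside. Foot x -30..36 mm, 56 wide, 6 thick. Front wall x 30..36, 56 wide, 64 high, with cross bar 96 wide at z 46..64; its +x face goes against the pad. Middle rib 14 thick (y), x -30..30, up to z 55: grip it from above across y at x = 0. +x starts within 25 deg of the stand's; it or the scraper is on either side.
- tower_front (a point): Point on the tower's front face (x = +36 mm, y = 0, z = 23 mm in the tower's frame): it meets the centre of the pad when the tower is flat on the plate and centred.
- scraper: Scraper block standing loose on the table beside the stand: white plastic, 100 mm long (x), 24 thick (y), 30 high, wooden handle on top 70 long (x), 20 thick (y), z 30 to 78 mm; 0.18 kg. Origin mid-underside. Grip the handle from above across y; wipe with the long side, moving along its y. x axis starts within 25 deg of the stand's x.
- stone0: One of three loose brown gravel stones, about 20 x 17 x 12 mm, 11 g, lying on the stand's plate between x = -55 and +10 mm, within 48 mm of the middle in y. Origin at its centre, 6 mm above what it lies on.
- stone1: One of three loose brown gravel stones, about 20 x 17 x 12 mm, 11 g, lying on the stand's plate between x = -55 and +10 mm, within 48 mm of the middle in y. Origin at its centre, 6 mm above what it lies on.
- stone2: One of three loose brown gravel stones, about 20 x 17 x 12 mm, 11 g, lying on the stand's plate between x = -55 and +10 mm, within 48 mm of the middle in y. Origin at its centre, 6 mm above what it lies on.
- wheel: Bystander: spare wheel, black tyre, lying flat, 116 mm across, 50 mm high; origin at the centre of its underside. Leave alone.
- shock: Bystander: shock absorber with coil spring lying down, about 130 mm long, 28 mm thick; origin below its middle at the table. Leave alone.

How it is judged:
On the way, in this order (a step that is already met when the one before it is completed fails the run):
1. All three stones are off the plate, down on the table, while the gripper holds the scraper (height (world z) of each of stone0, stone1, stone2 below 0.018 m and contact force between the fingers and scraper above 1 N), for 0.1 s.
2. The scraper is set down upright on the table and let go (height (world z) of scraper below 0.01 m and angle between scraper's own z axis and vertical below 0.2 rad and contact force between the fingers and scraper below 0.3 N), for 0.2 s.
3. The gripped tower, flat and square on the plate, holds the pad between a quarter and three quarters in for 1.5 s (z of tower in the frame of jig between 0.016 and 0.0255 m and y of tower in the frame of jig between -0.009 and 0.009 m and angle between tower's own z axis and vertical below 0.1 rad and angle between the x axis of tower and the x axis of jig, either way round below 0.1 rad and contact force between the fingers and tower above 2 N and value of joint pad between 0.005 and 0.015 m and x of tower_front in the frame of pad_face between -0.004 and 0.004 m and contact force between tower and jig above 4 N), for 1.5 s.
At the end, for the whole second after the job is handed in: Gripper holds the tower flat on the plate (within 5 mm, tilt and turn under 0.1 rad), centred within 9 mm, its front on the pad (over 4 N), the pad 5 to 15 mm in (6 to 12 N); stones on the table; scraper upright on the table, let go (all of step 2 and all of step 3 and height (world z) of each of stone0, stone1, stone2 below 0.018 m); the arm keeps its last pose, push and grip.
It fails at once if The pad is driven to its end stop (more than 18.5 mm) (value of joint pad above 0.0185 m).
It fails at once if The gripper touches a stone (contact force between the fingers and stone0 above 0.5 N or contact force between the fingers and stone1 above 0.5 N or contact force between the fingers and stone2 above 0.5 N).
It fails at once if A bystander is moved by more than 25 mm (distance of any of wheel, shock from where it was at the start of the episode above 0.025 m).
It also fails if it takes over 61 s, if anything falls off the work surface, if the arm or the gripper's body presses on something with over 40 N, if the wrist force passes 120 N, or if a joint passes its speed limit or range.

## Working session

There is one attempt and no reset: what is moved stays moved. The work goes in short steps, Python scripts to look and compute and a tool call to move; the robot and the scene stay as the last step left them, time stands still between calls to the robot, and variables do not carry over. Pictures are saved under pics/ and viewed, and the job is handed in when it is done.

Besides the shell and the picture viewer there is one more tool, called after "Request:" as name(argument=value, ...) on one line, values as JSON. servo_tool: Moves the arm, as the interface text tells. Its arguments: {"type":"object","properties":{"deltas":{"type":"array","items":{"type":"array","items":{"type":"number"}}},"newtons":{"type":"number"}},"required":["deltas"]}

```bash
ls; mkdir -p pics; cat > h.py <<'E'
import numpy as np, cv2
from plant import robot
def grab(name,fn):
    f=robot.grab_frame(name)
    cv2.imwrite('pics/'+fn,f['color'][:,:,::-1])
    return f
def toworld(f,p): return np.array(f['eye'])+R(f)@np.array(p)
def R(f):
    r=np.array(f['rotation'],float)
    if r.shape==(3,3): return r
    from scipy.spatial.transform import Rotation
    return Rotation.from_quat([r[1],r[2],r[3],r[0]]).as_matrix()
def pix2w(f,u,v,z):
    d=R(f)@np.array([(u-f['cx'])/f['fx'],-(v-f['cy'])/f['fy'],-1])
    e=np.array(f['eye']); return e+d*(z-e[2])/d[2]
def w2pix(f,p):
    c=R(f).T@(np.array(p)-f['eye']); return np.array([f['cx']+f['fx']*c[0]/-c[2], f['cy']-f['fy']*c[1]/-c[2]])
E
python3 - <<'E'
from h import *
np.set_printoptions(precision=4,suppress=True)
for n in ('top','scene'):
    f=grab(n,n+'0.png'); print({k:v for k,v in f.items() if k!='color'})
    for l in ['jig','pad_face','tower','tower_front','scraper','stone0','wheel','shock']:
        for r in robot.pinpoint(l,n)[:4]: print(n,l,round(r['conf'],2),toworld(f,r['at']))
print(robot.observe())
E
```

```text
pics
{'fx': 556.1595067855098, 'fy': 556.1595067855098, 'cx': 323.9849336767641, 'cy': 237.41817308233774, 'eye': array([0.4827, 0.0097, 1.087 ]), 'rotation': array([ 0.7062,  0.0514, -0.0581, -0.7038])}
top jig 0.83 [ 0.5423  0.03   -0.0012]
top jig 0.4 [0.4886 0.0532 0.0249]
top pad_face 0.82 [0.5733 0.0287 0.0442]
top tower 0.93 [0.4874 0.2378 0.0005]
top tower_front 0.63 [0.5221 0.2382 0.0228]
top tower_front 0.4 [ 0.5033 -0.1808 -0.001 ]
top scraper 0.57 [ 0.5032 -0.1819 -0.0005]
top stone0 0.66 [ 0.5274 -0.0102  0.0297]
top stone0 0.65 [0.5061 0.027  0.0236]
top stone0 0.61 [0.488  0.0555 0.0269]
top wheel 0.78 [ 0.7767  0.1175 -0.0016]
top shock 0.81 [ 0.7754 -0.1044 -0.0009]
top shock 0.68 [0.4882 0.0518 0.0247]
{'fx': 573.0295602527632, 'fy': 573.0295602527632, 'cx': 306.75354829847237, 'cy': 240.14149099068825, 'eye': array([1.0034, 0.5629, 0.6149]), 'rotation': array([0.2696, 0.1151, 0.4095, 0.8639])}
scene jig 0.57 [ 0.5389  0.0234 -0.0028]
scene pad_face 0.81 [0.5771 0.0278 0.0416]
scene pad_face 0.71 [0.4981 0.0204 0.0278]
scene pad_face 0.47 [ 0.5245 -0.0064  0.0277]
s
[... 164 characters left out ...]
27 0.027 ]
scene stone0 0.48 [0.4937 0.0597 0.0292]
scene stone0 0.43 [ 0.5442  0.025  -0.0011]
scene wheel 0.64 [0.778  0.1197 0.0006]
scene shock 0.58 [ 0.7692 -0.1108 -0.0039]
{'time': 0.9, 'qpos': array([-1.1637,  0.7065, -0.0276,  1.4846,  0.022 ,  0.9508, -0.0755]), 'qvel': array([ 0.0001,  0.0002, -0.0002,  0.0016, -0.0012,  0.0005,  0.0009]), 'joint_efforts': array([  0.0019, -88.2938,   1.2347, -23.6378,   0.0171,   0.0019,
         0.    ]), 'eef_pos': array([0.2495, 0.5181, 0.2313]), 'orientation': array([-0.    ,  0.2225,  0.9749, -0.    ]), 'wrist_force': array([-0.7854,  0.5801,  0.0594]), 'wrist_torque': array([-0.0063, -0.0068,  0.0555]), 'gripper_width': 0.08520632429523196}
```

View pics/top0.png

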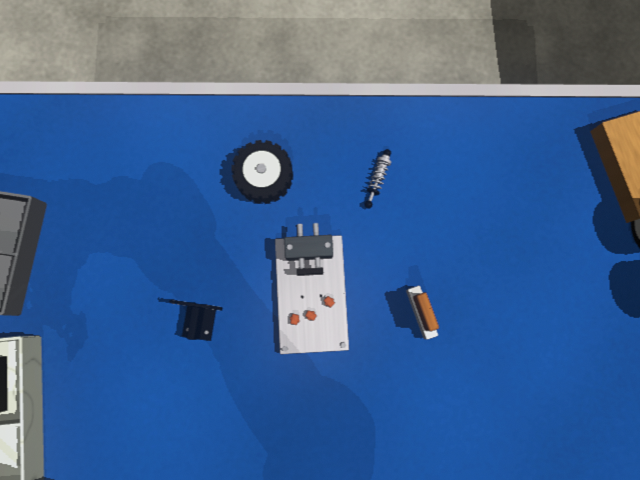

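View pics/scene0.png

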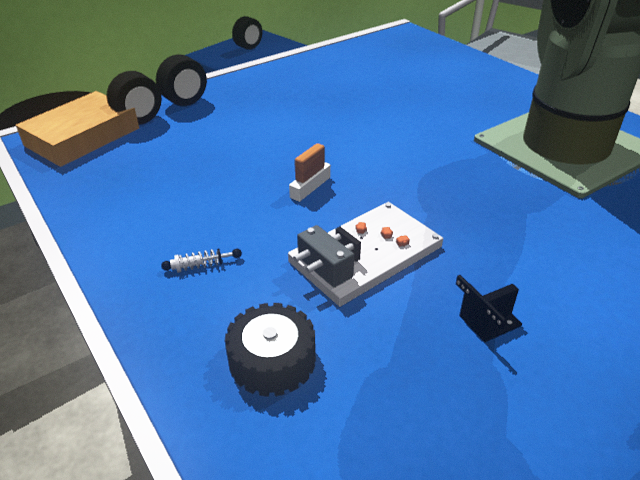

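```bash
python3 - <<'E'
import cv2
a=cv2.imread('pics/top0.png')[225:365,150:450]
b=cv2.resize(a[:, :],None,fx=2.66,fy=2.66,interpolation=cv2.INTER_CUBIC)
cv2.imwrite('pics/c0.png',b)
c=cv2.imread('pics/top0.png')
d=cv2.resize(c[275:350,150:230],None,fx=7,fy=7,interpolation=cv2.INTER_CUBIC); cv2.imwrite('pics/c1.png',d)
d=cv2.resize(c[275:350,390:455],None,fx=7,fy=7,interpolation=cv2.INTER_CUBIC); cv2.imwrite('pics/c2.png',d)
E
```

```text
(no output)
```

View pics/c0.png

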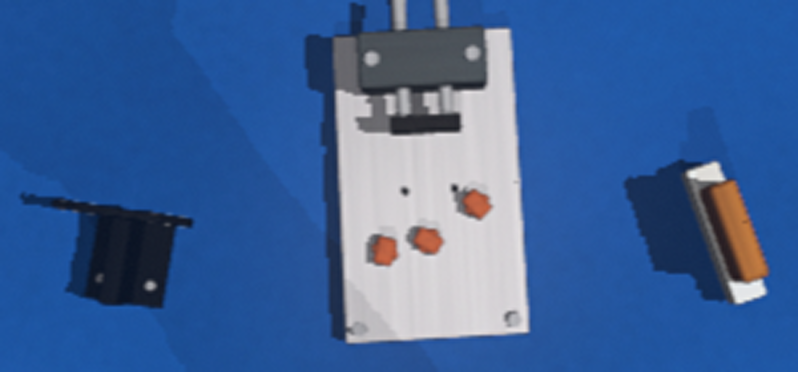

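View pics/c1.png

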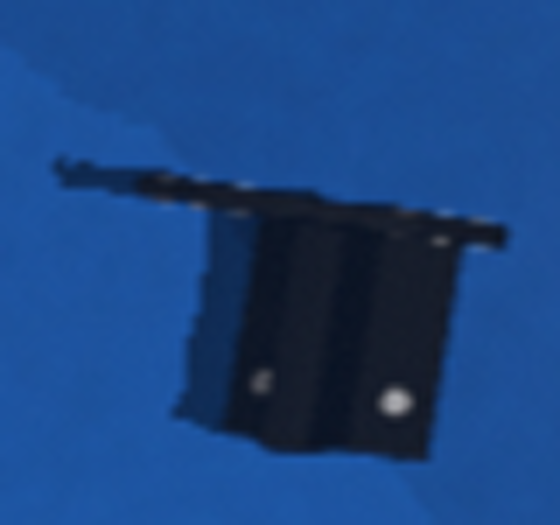

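View pics/c2.png

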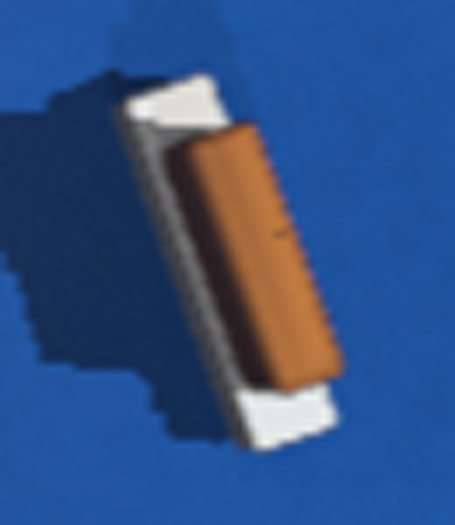

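```bash
cat > fit.py <<'E'
from h import *
from scipy.optimize import least_squares
def fit(f,pts,uv,x0):
    pts=np.array(pts,float);uv=np.array(uv,float)
    def res(q):
        c,s=np.cos(q[2]),np.sin(q[2])
        return np.concatenate([w2pix(f,[q[0]+c*p[0]-s*p[1],q[1]+s*p[0]+c*p[1],p[2]])-w for p,w in zip(pts,uv)])
    r=least_squares(res,x0,loss='soft_l1'); return r.x,r.fun.reshape(-1,2)
E
python3 - <<'E'
from fit import *
np.set_printoptions(precision=4,suppress=True)
f=robot.grab_frame('top')
s=lambda L,o,k:[( (u+.5)/k-.5+o[0],(v+.5)/k-.5+o[1]) for u,v in L]
J,r=fit(f,[(.11,.065,.02),(.11,-.065,.02),(-.11,-.065,.02),(-.11,.065,.02),(.105,-.045,.068),(.065,-.045,.068),(.065,.045,.068),(.035,.025,.061),(.035,-.025,.061)],
 s([(334,37),(511,29),(527,331),(347,342),(485,28),(486,83),(360,88),(391,132),(460,131)],(150,225),2.66),[.54,.03,0])
print('jig',J,np.degrees(J[2]));print(r)
S,r=fit(f,[(.035,.01,.078),(.035,-.01,.078),(-.035,-.01,.078),(-.035,.01,.078),(.05,.012,.03),(.05,-.012,.03),(-.05,-.012,.03),(-.05,.012,.03)],
 s([(190,145),(255,124),(343,372),(288,392),(125,105),(212,77),(338,420),(260,450)],(390,275),7),[.5,-.18,.2])
print('scr',S,np.degrees(S[2]));print(r)
T,r=fit(f,[(.036,.048,.064),(.036,-.048,.064),(.03,-.048,.064),(-.03,.028,.006),(-.03,-.028,.006)],
 s([(142,170),(505,225),(503,248),(230,428),(430,460)],(150,275),7),[.49,.24,0])
print('tow',T,np.degrees(T[2]));print(r)
for n in ('top','scene'):
  f=robot.grab_frame(n)
  for l in ['stone0']:
    for d in robot.pinpoint(l,n)[:3]:
        p=toworld(f,d['at']); c,sn=np.cos(J[2]),np.sin(J[2]); e=p[:2]-J[:2]; print(n,p,'jig',c*e[0]+sn*e[1],-sn*e[0]+c*e[1])
E
```

```text
jig [0.5404 0.0243 0.0528] 3.027845967053158
[[-0.3871 -0.0594]
 [-0.0286 -0.2678]
 [ 0.3896  1.4377]
 [-0.9913  0.8711]
 [ 0.2091 -0.8046]
 [ 0.9695 -0.1078]
 [-0.4304  0.3875]
 [-0.3927 -0.1164]
 [ 0.6994 -1.0708]]
scr [ 0.5062 -0.1875  0.3446] 19.74471405377962
[[-0.8859 -0.413 ]
 [ 0.1141 -1.1228]
 [ 1.6412  0.3164]
 [-0.8729  1.2512]
 [ 0.214  -0.4968]
 [-0.4402 -0.7315]
 [ 0.7326  0.5584]
 [-0.0327  0.6356]]
tow [ 0.4854  0.2383 -0.1421] -8.141635175692969
[[ 0.2271 -0.0215]
 [ 0.2873 -0.2206]
 [ 0.0047 -0.2235]
 [-0.47    0.3884]
 [-0.1006  0.1098]]
top [0.4875 0.0517 0.0268] jig -0.051374877762255855 0.030140457887196853
top [0.5057 0.0285 0.0242] jig -0.034407974424669 0.006032752311087783
top [ 0.5265 -0.0087  0.0269] jig -0.015613609291233206 -0.032233540476708546
scene [ 0.5233 -0.0097  0.0284] jig -0.018784982221763172 -0.03304672254814899
scene [0.4909 0.0573 0.0283] jig -0.047635512750260775 0.03559001944268041
scene [0.4994 0.0244 0.0275] jig -0.04093046975354307 0.0023085540612753303
```

```bash
cat > plan.py <<'E'
from h import *
from scipy.spatial.transform import Rotation as Ro
np.set_printoptions(precision=4,suppress=True)
def state():
    o=robot.observe(); q=o['orientation']; M=Ro.from_quat([q[1],q[2],q[3],q[0]]).as_matrix()
    yaw=np.degrees(np.arctan2(M[1,1],M[0,1])); return o,M,yaw
def plan(tgt,yaw_t,n,op=85,show=True):
    """rows moving TCP to tgt, tool-y world azimuth to yaw_t deg"""
    o,M,yaw=state(); p=np.array(o['eef_pos']); t=np.array(tgt,float)
    d=(yaw_t-yaw+180)%360-180
    print('now',o['time'],p,'yaw',round(yaw,2),'toolz',M[:,2],'turn',round(d,1))
    k=max(1,n); rows=[]; y=yaw; pos=p.copy()
    for i in range(n):
        want=p+(t-p)*(i+1)/n
        a=np.radians(y); ty=np.array([np.cos(a),np.sin(a),0]); tz=np.array([0,0,-1.]); tx=np.cross(ty,tz)
        e=want-pos; r=[op]+[round(float(e@v),0 if n>3 else 1) if 0 else round(float(e@v)*1000,1) for v in (tx,ty,tz)]+[round(-d/n,1)]
        pos=pos+(r[1]*tx+r[2]*ty+r[3]*tz)/1000; y-=r[4]; rows.append(r)
    print(rows); print('end',pos,y)
E
python3 - <<'E'
from plan import *
plan([.504,-.186,.16],-70.3,19)
plan([.504,-.186,.16],-70.3,24)
E
```

```text
now 1.15 [0.2495 0.518  0.2313] yaw 64.28 toolz [-0.     -0.0001 -1.    ] turn -134.6
[[85, -28.1, -27.6, 3.8, np.float64(7.1)], [85, -31.4, -23.8, 3.7, np.float64(7.1)], [85, -34.0, -19.9, 3.8, np.float64(7.1)], [85, -36.3, -15.4, 3.7, np.float64(7.1)], [85, -37.9, -10.9, 3.8, np.float64(7.1)], [85, -38.9, -6.1, 3.7, np.float64(7.1)], [85, -39.4, -1.2, 3.8, np.float64(7.1)], [85, -39.2, 3.6, 3.7, np.float64(7.1)], [85, -38.5, 8.4, 3.8, np.float64(7.1)], [85, -37.1, 13.2, 3.7, np.float64(7.1)], [85, -35.3, 17.6, 3.8, np.float64(7.1)], [85, -32.7, 21.9, 3.7, np.float64(7.1)], [85, -29.9, 25.7, 3.8, np.float64(7.1)], [85, -26.4, 29.3, 3.7, np.float64(7.1)], [85, -22.6, 32.2, 3.8, np.float64(7.1)], [85, -18.4, 34.9, 3.7, np.float64(7.1)], [85, -14.0, 36.8, 3.8, np.float64(7.1)], [85, -9.4, 38.3, 3.7, np.float64(7.1)], [85, -4.5, 39.1, 3.8, np.float64(7.1)]]
end [ 0.504 -0.186  0.16 ] -70.61660070749174
now 1.15 [0.2495 0.518  0.2313] yaw 64.28 toolz [-0.     -0.0001 -1.    ] turn -134.6
[[85, -22.3, -21.8, 3.0, np.float64(5.6)], [85, -24.3, -19.6, 2.9, np.float64(5.6)], [85, -26.1, -17.
[... 227 characters left out ...]
.6)], [85, -31.2, 0.2, 2.9, np.float64(5.6)], [85, -31.0, 3.3, 3.0, np.float64(5.6)], [85, -30.6, 6.2, 3.0, np.float64(5.6)], [85, -29.7, 9.3, 2.9, np.float64(5.6)], [85, -28.8, 12.0, 3.0, np.float64(5.6)], [85, -27.4, 14.9, 3.0, np.float64(5.6)], [85, -25.9, 17.4, 2.9, np.float64(5.6)], [85, -24.0, 19.9, 3.0, np.float64(5.6)], [85, -22.0, 22.1, 3.0, np.float64(5.6)], [85, -19.7, 24.2, 3.0, np.float64(5.6)], [85, -17.3, 26.0, 2.9, np.float64(5.6)], [85, -14.7, 27.5, 3.0, np.float64(5.6)], [85, -11.8, 28.9, 3.0, np.float64(5.6)], [85, -9.1, 29.8, 2.9, np.float64(5.6)], [85, -6.0, 30.6, 3.0, np.float64(5.6)], [85, -3.1, 31.1, 3.0, np.float64(5.6)]]
end [ 0.504 -0.186  0.16 ] -70.11660070749174
```

Request:
servo_tool(deltas=[[85,-22,-22,2,5.6],[85,-24,-20,2,5.6],[85,-26,-17,2,5.6],[85,-28,-14,2,5.6],[85,-29,-12,2,5.6],[85,-30,-9,2,5.6],[85,-31,-6,2,5.6],[85,-31,-3,2,5.6],[85,-31,0,2,5.6],[85,-31,3,2,5.6],[85,-31,6,2,5.6],[85,-30,9,2,5.6],[85,-29,12,2,5.6],[85,-27,15,2,5.6],[85,-26,17,2,5.6],[85,-24,20,2,5.6],[85,-22,22,2,5.6],[85,-20,24,2,5.6],[85,-17,26,2,5.6],[85,-15,28,2,5.6]])

```text
time: 2.82
eef_pos: [0.46, -0.072, 0.1914]
orientation: [0.0, 0.934, 0.359, 0.0]
wrist_force: [0.0, 1.0, 0.4]
gripper_width: 0.0849
```

```bash
python3 - <<'E'
from plan import *
plan([.504,-.186,.14],-70.3,6)
E
```

```text
now 2.8167 [ 0.46   -0.072   0.1914] yaw -47.98 toolz [ 0.0004  0.0001 -1.    ] turn -22.3
[[85, -7.3, 19.0, 8.6, np.float64(3.7)], [85, -6.0, 19.5, 8.5, np.float64(3.7)], [85, -4.8, 19.8, 8.6, np.float64(3.7)], [85, -3.5, 20.1, 8.5, np.float64(3.7)], [85, -2.1, 20.2, 8.6, np.float64(3.7)], [85, -0.9, 20.4, 8.6, np.float64(3.7)]]
end [ 0.504 -0.186  0.14 ] -70.17553654440601
```

Request:
servo_tool(deltas=[[85,-7,19,8,3.7],[85,-6,19.5,8,3.7],[85,-5,20,8,3.7],[85,-3.5,20,8,3.7],[85,-2,20,8,3.7],[85,-1,20,8,3.7],[85,0,0,0,0]])

```text
time: 3.4
eef_pos: [0.5042, -0.1871, 0.142]
orientation: [0.001, 0.985, 0.171, -0.001]
wrist_force: [0.0, -0.6, -1.6]
gripper_width: 0.0849
```

```bash
python3 - <<'E'
from plan import *
plan([.504,-.186,.046],-70.3,5)
f=grab('top','t1.png'); c=f['color'][225:365,350:490,::-1]; cv2.imwrite('pics/c3.png',cv2.resize(c,None,fx=4,fy=4,interpolation=cv2.INTER_CUBIC))
f=grab('scene','s1.png')
E
```

```text
now 3.4 [ 0.5042 -0.1871  0.142 ] yaw -70.31 toolz [-0.0009 -0.0017 -1.    ] turn 0.0
[[85, 0.0, -0.2, 19.2, np.float64(-0.0)], [85, 0.1, -0.2, 19.2, np.float64(-0.0)], [85, 0.0, -0.2, 19.2, np.float64(-0.0)], [85, 0.1, -0.2, 19.2, np.float64(-0.0)], [85, 0.0, -0.2, 19.2, np.float64(-0.0)]]
end [ 0.504 -0.186  0.046] -70.31275567229049
```

View pics/s1.png

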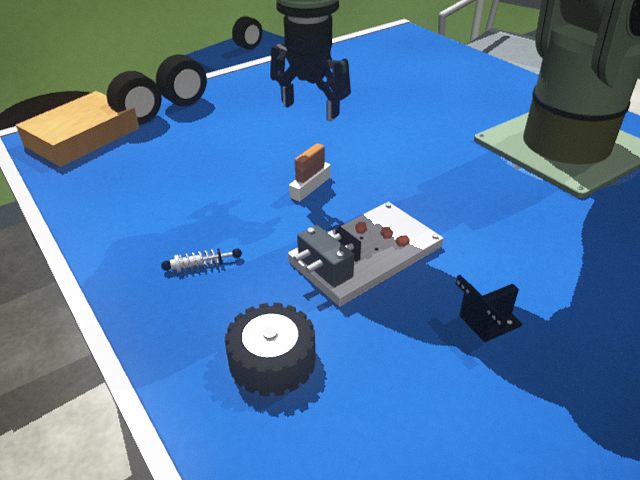

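The open gripper hangs above the scraper (fingertips about (287,100) and (333,112), handle at (310,158)). I'll descend and grip.

Request:
servo_tool(deltas=[[85,0,0,20,0],[85,0,-0.5,20,0],[85,0,-0.5,20,0],[85,0,0,20,0],[85,0,0,16,0],[85,0,0,0,0],[0,0,0,0,0],[0,0,0,0,0],[0,0,0,0,0],[0,0,0,0,0],[0,0,0,0,0],[0,0,0,0,0],[0,0,0,0,0],[0,0,0,0,0]], newtons=60)

```text
time: 4.67
eef_pos: [0.5038, -0.183, 0.0476]
orientation: [0.0, 0.985, 0.174, 0.0]
wrist_force: [-0.8, -0.6, 6.2]
gripper_width: 0.0189
```

```bash
python3 - <<'E'
from plan import *
f=grab('top','t2.png'); c=f['color'][225:365,350:490,::-1]; cv2.imwrite('pics/c4.png',cv2.resize(c,None,fx=4,fy=4,interpolation=cv2.INTER_CUBIC))
f=grab('scene','s2.png')
plan([.504,-.186,.12],-70.3,4)
E
```

```text
now 4.7667 [ 0.5037 -0.183   0.0476] yaw -69.92 toolz [ 0.0003 -0.0002 -1.    ] turn -0.4
[[85, -0.2, 0.7, -18.1, np.float64(0.1)], [85, -0.2, 0.8, -18.1, np.float64(0.1)], [85, -0.2, 0.7, -18.1, np.float64(0.1)], [85, -0.2, 0.7, -18.1, np.float64(0.1)]]
end [ 0.504 -0.186  0.12 ] -70.31921773196817
```

View pics/s2.png

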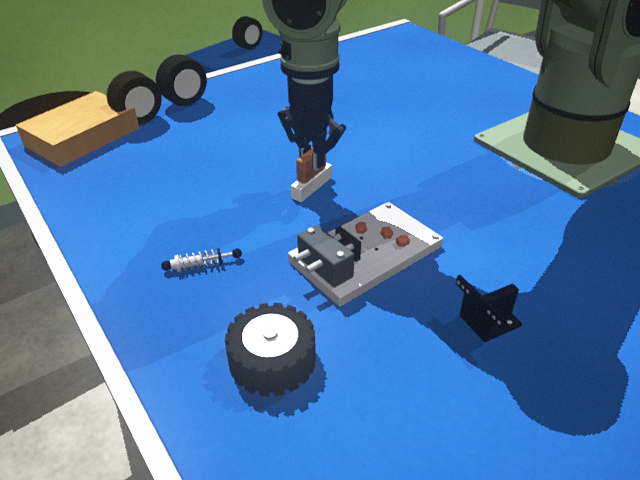

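Request:
servo_tool(deltas=[[0,0,0,-15,0],[0,0,0,-25,0],[0,0,0,-25,0],[0,0,0,0,0]])

```text
time: 5.1
eef_pos: [0.5048, -0.1835, 0.1159]
orientation: [0.001, 0.985, 0.174, 0.002]
wrist_force: [0.6, -0.5, -0.4]
gripper_width: 0.0193
```

```bash
python3 - <<'E'
from plan import *
plan([.5021,.0854,.111],-87,12,op=0)
E
```

```text
now 5.1 [ 0.5048 -0.1835  0.1159] yaw -69.92 toolz [ 0.0041 -0.0017 -1.    ] turn -17.1
[[0, 7.5, -21.1, 0.4, np.float64(1.4)], [0, 6.9, -21.3, 0.4, np.float64(1.4)], [0, 6.5, -21.5, 0.4, np.float64(1.4)], [0, 5.9, -21.6, 0.4, np.float64(1.4)], [0, 5.4, -21.8, 0.4, np.float64(1.4)], [0, 4.8, -21.8, 0.4, np.float64(1.4)], [0, 4.3, -22.0, 0.5, np.float64(1.4)], [0, 3.8, -22.1, 0.4, np.float64(1.4)], [0, 3.3, -22.2, 0.4, np.float64(1.4)], [0, 2.7, -22.3, 0.4, np.float64(1.4)], [0, 2.1, -22.3, 0.4, np.float64(1.4)], [0, 1.6, -22.3, 0.4, np.float64(1.4)]]
end [0.5021 0.0854 0.111 ] -86.7192175602583
```

Request:
servo_tool(deltas=[[0,7.5,-21,0,1.4],[0,7,-21.5,0,1.4],[0,6.5,-21.5,0,1.4],[0,6,-21.5,0,1.4],[0,5.5,-22,0,1.4],[0,5,-22,0,1.4],[0,4.5,-22,0,1.4],[0,4,-22,0,1.4],[0,3.5,-22,0,1.4],[0,2.5,-22,0,1.4],[0,2,-22,0,1.5],[0,1.5,-22,0,1.6],[0,0,0,0,0]])

```text
time: 6.18
eef_pos: [0.501, 0.0899, 0.1115]
orientation: [-0.001, 1.0, 0.028, -0.001]
wrist_force: [0.7, 1.6, -2.4]
gripper_width: 0.019
```

```bash
python3 - <<'E'
from plan import *
f=grab('top','t3.png'); c=f['color'][225:365,230:390,::-1]; cv2.imwrite('pics/c5.png',cv2.resize(c,None,fx=4,fy=4,interpolation=cv2.INTER_CUBIC))
f=grab('scene','s3.png')
c=f['color'][150:330,260:480,::-1]; cv2.imwrite('pics/c6.png',cv2.resize(c,None,fx=3,fy=3,interpolation=cv2.INTER_CUBIC))
plan([.5021,.0854,.071],-87,3,op=0)
E
```

```text
now 6.2833 [0.5014 0.0859 0.1119] yaw -86.92 toolz [-0.0006 -0.0005 -1.    ] turn -0.1
[[0, 0.2, 0.2, 13.6, np.float64(0.0)], [0, 0.2, 0.1, 13.6, np.float64(0.0)], [0, 0.3, 0.2, 13.7, np.float64(0.0)]]
end [0.5021 0.0854 0.071 ] -86.91619418242398
```

View pics/c5.png

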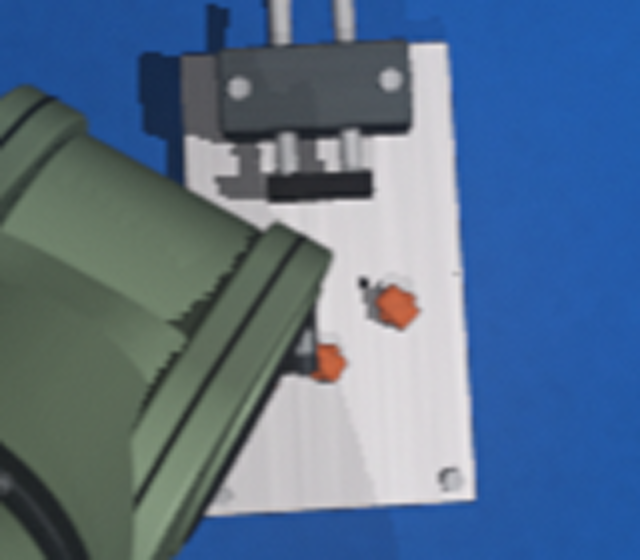

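View pics/c6.png

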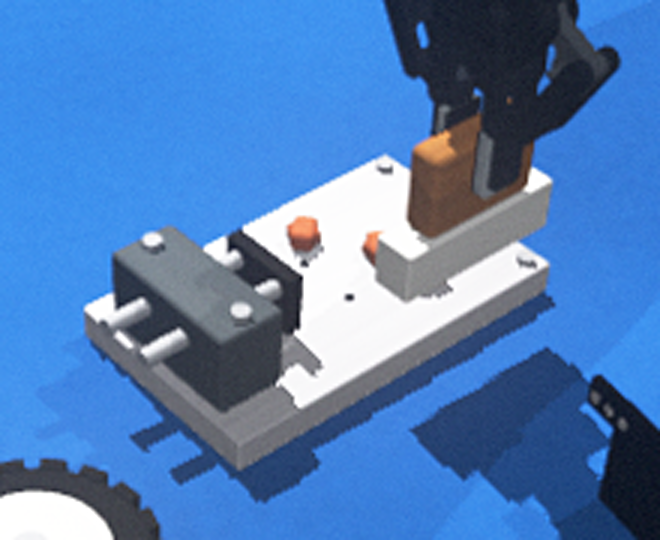

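Request:
servo_tool(deltas=[[0,0,-5,0,0],[0,0,0,18,0],[0,0,0,18,0],[0,0,0,6,0],[0,0,0,0,0],[0,0,0,0,0]])

```text
time: 6.78
eef_pos: [0.5015, 0.0898, 0.0707]
orientation: [0.0, 1.0, 0.026, -0.0]
wrist_force: [-0.0, -0.1, -0.7]
gripper_width: 0.0191
```

```bash
python3 - <<'E'
from plan import *
f=grab('scene','s4.png')
c=f['color'][150:330,260:480,::-1]; cv2.imwrite('pics/c7.png',cv2.resize(c,None,fx=3,fy=3,interpolation=cv2.INTER_CUBIC))
plan([.5107,-.0774,.069],-87,14,op=0)
E
```

```text
now 6.8333 [0.5017 0.09   0.071 ] yaw -87.05 toolz [ 0.0006 -0.0001 -1.    ] turn 0.1
[[0, 0.0, 12.0, 0.1, np.float64(-0.0)], [0, 0.1, 12.0, 0.2, np.float64(-0.0)], [0, -0.0, 11.9, 0.1, np.float64(-0.0)], [0, 0.0, 12.0, 0.2, np.float64(-0.0)], [0, 0.0, 12.0, 0.1, np.float64(-0.0)], [0, 0.1, 12.0, 0.2, np.float64(-0.0)], [0, -0.0, 11.9, 0.1, np.float64(-0.0)], [0, 0.0, 12.0, 0.1, np.float64(-0.0)], [0, 0.0, 12.0, 0.2, np.float64(-0.0)], [0, 0.1, 12.0, 0.1, np.float64(-0.0)], [0, -0.0, 11.9, 0.2, np.float64(-0.0)], [0, 0.0, 12.0, 0.1, np.float64(-0.0)], [0, 0.0, 12.0, 0.2, np.float64(-0.0)], [0, 0.1, 12.0, 0.1, np.float64(-0.0)]]
end [ 0.5107 -0.0774  0.069 ] -87.05292498706977
```

View pics/c7.png

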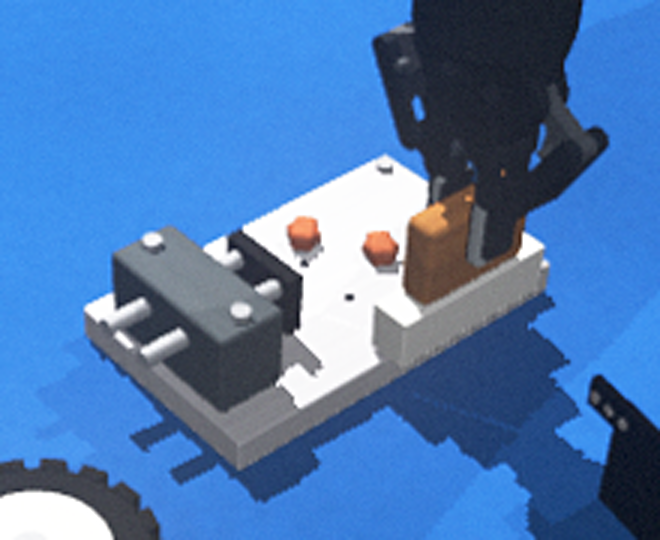

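Request:
servo_tool(deltas=[[0,0,0,1.5,0],[0,0,6,0,0],[0,0,8,0,0],[0,0,8,0,0],[0,0,8,0,0],[0,0,8,0,0],[0,0,8,0,0],[0,0,8,0,0],[0,0,8,0,0],[0,0,8,0,0],[0,0,8,0,0]])

```text
time: 7.75
eef_pos: [0.5055, 0.0117, 0.0688]
orientation: [0.0, 1.0, 0.026, -0.0]
wrist_force: [0.0, 0.4, -0.9]
gripper_width: 0.0191
```

```bash
python3 - <<'E'
from plan import *
f=grab('scene','s5.png')
c=f['color'][150:330,260:480,::-1]; cv2.imwrite('pics/c8.png',cv2.resize(c,None,fx=3,fy=3,interpolation=cv2.INTER_CUBIC))
plan([.5107,-.0774,.069],-87,10,op=0)
E
```

```text
now 7.8 [0.5056 0.0099 0.0689] yaw -87.11 toolz [ 0.0003 -0.0013 -1.    ] turn 0.1
[[0, 0.1, 8.7, -0.0, np.float64(-0.0)], [0, 0.0, 8.8, -0.0, np.float64(-0.0)], [0, 0.1, 8.7, -0.0, np.float64(-0.0)], [0, 0.1, 8.8, -0.0, np.float64(-0.0)], [0, 0.0, 8.7, -0.0, np.float64(-0.0)], [0, 0.1, 8.8, -0.0, np.float64(-0.0)], [0, 0.1, 8.7, -0.1, np.float64(-0.0)], [0, 0.0, 8.8, 0.0, np.float64(-0.0)], [0, 0.1, 8.7, 0.0, np.float64(-0.0)], [0, 0.1, 8.7, 0.0, np.float64(-0.0)]]
end [ 0.5107 -0.0774  0.069 ] -87.11327091628017
```

View pics/c8.png

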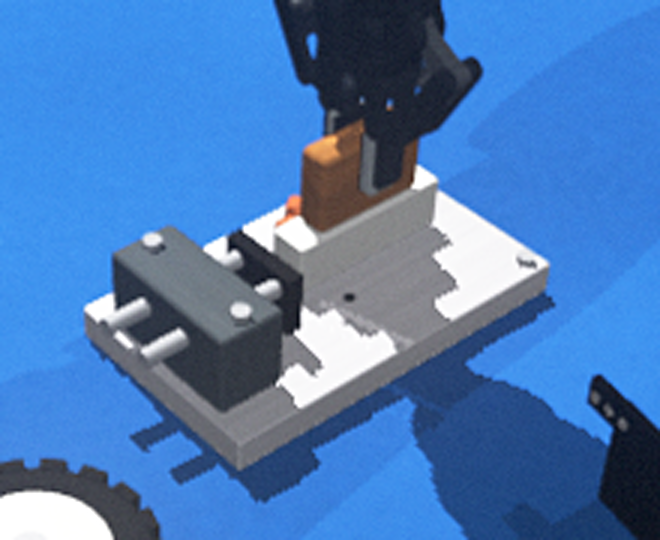

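Request:
servo_tool(deltas=[[0,0,8,0,0],[0,0,8,0,0],[0,0,8,0,0],[0,0,8,0,0],[0,0,8,0,0],[0,0,8,0,0],[0,0,8,0,0],[0,0,8,0,0],[0,0,8,0,0],[0,0,8,0,0],[0,0,4,0,0],[0,0,0,0,0]])

```text
time: 8.8
eef_pos: [0.5098, -0.0726, 0.0688]
orientation: [0.0, 1.0, 0.025, 0.0]
wrist_force: [0.0, -0.4, -0.7]
gripper_width: 0.0191
```

```bash
python3 - <<'E'
from plan import *
f=grab('scene','s6.png')
c=f['color'][130:310,240:460,::-1]; cv2.imwrite('pics/c9.png',cv2.resize(c,None,fx=3,fy=3,interpolation=cv2.INTER_CUBIC))
for d in robot.pinpoint('stone0','scene')[:4]: print(d['conf'],toworld(f,d['at']))
f=grab('top','t6.png')
for d in robot.pinpoint('stone0','top')[:4]: print(d['conf'],toworld(f,d['at']))
c=f['color'][225:365,250:430,::-1]; cv2.imwrite('pics/c10.png',cv2.resize(c,None,fx=4,fy=4,interpolation=cv2.INTER_CUBIC))
plan([.51,-.2,.13],-87,8,op=0)
E
```

```text
0.51 [ 0.4893 -0.0696  0.0125]
0.47 [ 0.5338 -0.077   0.008 ]
0.45 [ 0.5076 -0.0821  0.0042]
now 9.0 [ 0.5098 -0.0709  0.0687] yaw -86.99 toolz [-0.0002  0.0001 -1.    ] turn -0.0
[[0, -0.8, 16.1, -7.7, np.float64(0.0)], [0, -0.9, 16.1, -7.6, np.float64(0.0)], [0, -0.8, 16.1, -7.7, np.float64(0.0)], [0, -0.8, 16.1, -7.6, np.float64(0.0)], [0, -0.8, 16.2, -7.7, np.float64(0.0)], [0, -0.9, 16.1, -7.7, np.float64(0.0)], [0, -0.8, 16.1, -7.6, np.float64(0.0)], [0, -0.8, 16.1, -7.7, np.float64(0.0)]]
end [ 0.51 -0.2   0.13] -86.98522292663093
```

View pics/c9.png

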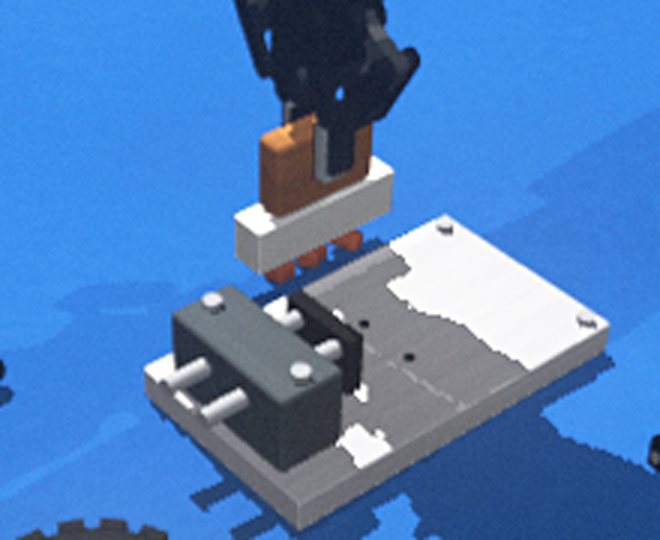

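View pics/c10.png

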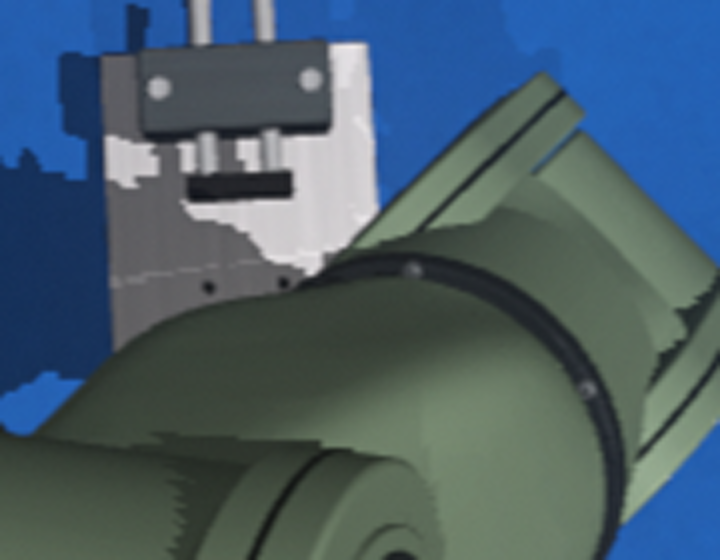

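Request:
servo_tool(deltas=[[0,0,0,-15,0],[0,0,5,-15,0],[0,0,20,-5,0],[0,0,22,0,0],[0,0,22,0,0],[0,0,22,0,0],[0,0,22,0,0],[0,0,15,5,0],[0,0,0,15,0],[0,0,0,15,0],[0,0,0,10,0],[0,0,0,5,0],[0,0,0,2,0],[0,0,0,0,0]])

```text
time: 10.17
eef_pos: [0.5166, -0.199, 0.0518]
orientation: [0.0, 1.0, 0.026, -0.0]
wrist_force: [-0.4, -0.4, -1.3]
gripper_width: 0.0191
```

```bash
python3 - <<'E'
from plan import *
f=grab('scene','s7.png')
c=f['color'][100:310,220:460,::-1]; cv2.imwrite('pics/c11.png',cv2.resize(c,None,fx=3,fy=3,interpolation=cv2.INTER_CUBIC))
for d in robot.pinpoint('stone0','scene')[:4]: print(d['conf'],toworld(f,d['at']))
plan([.51,-.2,.048],-87,3,op=0)
print(robot.observe()['wrist_force'])
E
```

```text
0.68 [ 0.5318 -0.0766  0.0093]
0.63 [ 0.5112 -0.082   0.0044]
0.55 [ 0.49   -0.0694  0.0135]
0.33 [ 0.5128 -0.2002  0.0072]
now 10.2667 [ 0.5168 -0.1992  0.0524] yaw -87.0 toolz [ 0.0006 -0.0004 -1.    ] turn -0.0
[[0, -2.3, 0.1, 1.5, np.float64(0.0)], [0, -2.2, 0.2, 1.4, np.float64(0.0)], [0, -2.3, 0.1, 1.5, np.float64(0.0)]]
end [ 0.51  -0.2    0.048] -86.99785752044562
[-0.5796 -0.3225 -1.6269]
```

View pics/c11.png

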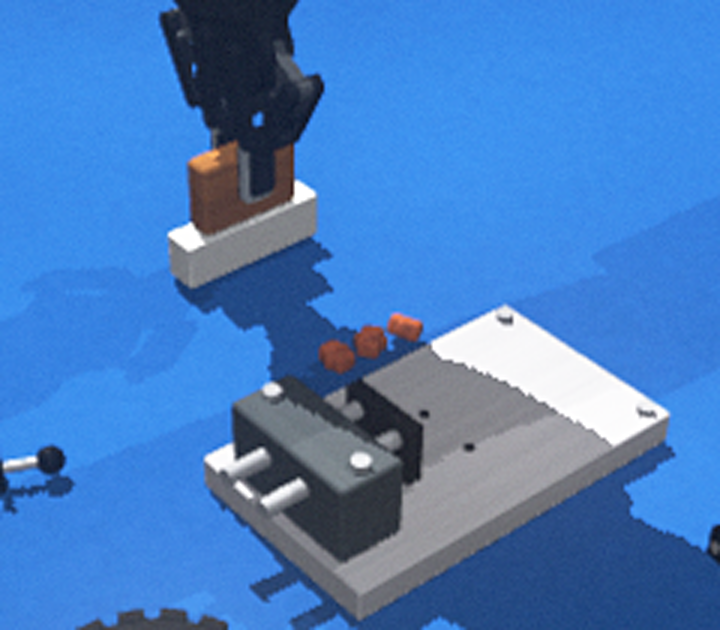

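```bash
python3 - <<'E'
from plan import *
f=grab('top','t7.png')
for d in robot.pinpoint('stone0','top')[:4]: print(d['conf'],toworld(f,d['at']))
c=f['color'][225:365,280:430,::-1]; cv2.imwrite('pics/c12.png',cv2.resize(c,None,fx=5,fy=5,interpolation=cv2.INTER_CUBIC)[:600])
g=cv2.imread('pics/s7.png')[190:240,310:380]; cv2.imwrite('pics/c13.png',cv2.resize(g,None,fx=10,fy=10,interpolation=cv2.INTER_CUBIC))
E
```

```text
0.55 [ 0.5353 -0.08    0.0055]
```

View pics/c12.png

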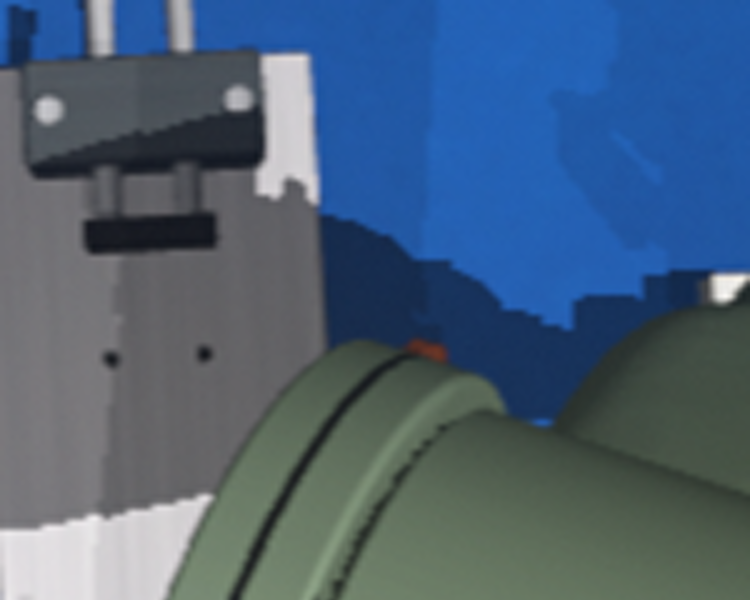

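View pics/c13.png

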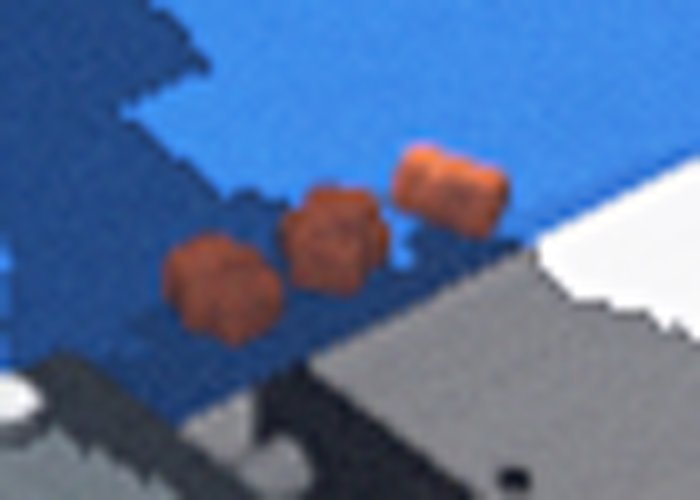

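Request:
servo_tool(deltas=[[0,0,0,2,0],[0,0,0,2,0],[0,0,0,1,0],[0,0,0,0,0]])

```text
time: 10.7
eef_pos: [0.5166, -0.1993, 0.0476]
orientation: [-0.0, 1.0, 0.026, 0.0]
wrist_force: [-4.4, 1.9, 18.4]
gripper_width: 0.0192
```

Request:
servo_tool(deltas=[[0,0,0,-0.5,0],[40,0,0,0,0],[60,0,0,0,0],[85,0,0,0,0],[85,0,0,0,0],[85,0,0,0,0],[85,0,0,0,0],[85,0,0,-20,0],[85,0,0,-30,0],[85,0,0,-30,0],[85,0,0,-20,0]])

```text
time: 11.62
eef_pos: [0.5167, -0.1995, 0.1497]
orientation: [0.0, 1.0, 0.026, 0.001]
wrist_force: [0.5, -0.2, -0.6]
gripper_width: 0.085
```

```bash
python3 - <<'E'
from plan import *
f=grab('scene','s8.png')
c=f['color'][100:310,220:460,::-1]; cv2.imwrite('pics/c14.png',cv2.resize(c,None,fx=3,fy=3,interpolation=cv2.INTER_CUBIC))
plan([.4854,.2383,.15],-98.1,16,op=85)
E
```

```text
now 11.6667 [ 0.5176 -0.2     0.1524] yaw -87.03 toolz [ 0.0045 -0.0021 -1.    ] turn -11.1
[[85, -0.6, -27.5, 0.1, np.float64(0.7)], [85, -0.9, -27.4, 0.2, np.float64(0.7)], [85, -1.3, -27.5, 0.1, np.float64(0.7)], [85, -1.6, -27.4, 0.2, np.float64(0.7)], [85, -1.9, -27.4, 0.1, np.float64(0.7)], [85, -2.3, -27.4, 0.2, np.float64(0.7)], [85, -2.6, -27.3, 0.1, np.float64(0.7)], [85, -2.9, -27.3, 0.2, np.float64(0.7)], [85, -3.3, -27.3, 0.1, np.float64(0.7)], [85, -3.6, -27.2, 0.2, np.float64(0.7)], [85, -3.9, -27.2, 0.1, np.float64(0.7)], [85, -4.3, -27.2, 0.2, np.float64(0.7)], [85, -4.6, -27.0, 0.1, np.float64(0.7)], [85, -4.9, -27.1, 0.2, np.float64(0.7)], [85, -5.2, -26.9, 0.1, np.float64(0.7)], [85, -5.6, -26.9, 0.2, np.float64(0.7)]]
end [0.4854 0.2383 0.15  ] -98.22788326439756
```

View pics/c14.png

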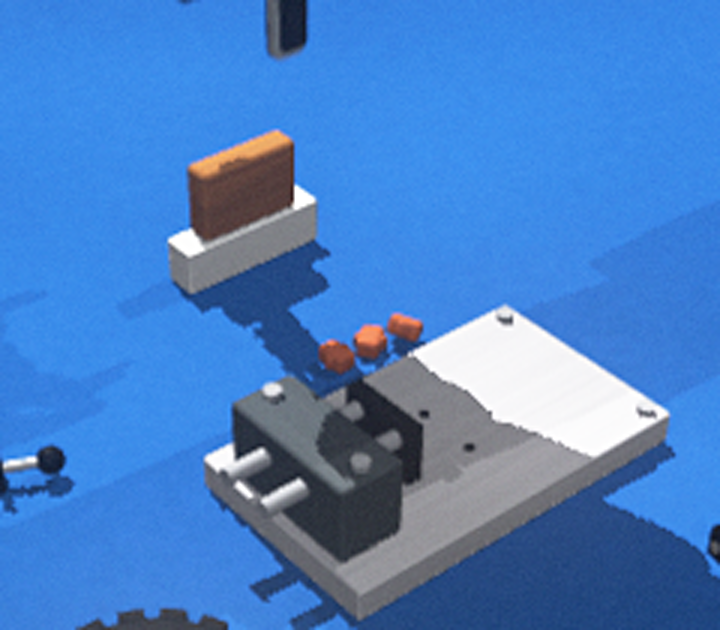

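The scraper stands upright and is released (crop (240,220)), and the stones lie on the table. Next is the tower.

Request:
servo_tool(deltas=[[85,-0.5,-27.5,0,0.7],[85,-1,-27.5,0,0.7],[85,-1.5,-27.5,0,0.7],[85,-1.5,-27.5,0,0.7],[85,-2,-27.5,0,0.7],[85,-2.5,-27.5,0,0.7],[85,-2.5,-27.5,0,0.7],[85,-3,-27.5,0,0.7],[85,-3.5,-27,0,0.7],[85,-3.5,-27,0,0.7],[85,-4,-27,0,0.7],[85,-4.5,-27,0,0.7],[85,-4.5,-27,0,0.7],[85,-5,-27,0,0.7],[85,-5,-27,0,0.7],[85,-5.5,-27,0,0.6],[85,0,0,0,0],[85,0,0,0,0]])

```text
time: 13.17
eef_pos: [0.4833, 0.2401, 0.1469]
orientation: [0.0, 0.998, -0.07, -0.0]
wrist_force: [0.6, -0.7, 0.4]
gripper_width: 0.085
```

```bash
python3 - <<'E'
from plan import *
f=grab('scene','s9.png')
for l in ('tower','tower_front'):
  for d in robot.pinpoint(l,'scene')[:2]: print(l,d['conf'],toworld(f,d['at']))
plan([.4854,.2383,.1],-98.1,3,op=85)
E
```

```text
tower 0.83 [0.4832 0.2444 0.0019]
tower_front 0.77 [0.5213 0.2376 0.0235]
tower_front 0.64 [0.4862 0.244  0.0041]
now 13.3167 [0.4839 0.2381 0.1474] yaw -98.18 toolz [ 0.0001 -0.0004 -1.    ] turn 0.1
[[85, 0.5, -0.1, 15.8, np.float64(-0.0)], [85, 0.5, -0.2, 15.8, np.float64(-0.0)], [85, 0.5, -0.1, 15.8, np.float64(-0.0)]]
end [0.4854 0.2383 0.1   ] -98.18249485218057
```

View pics/s9.png

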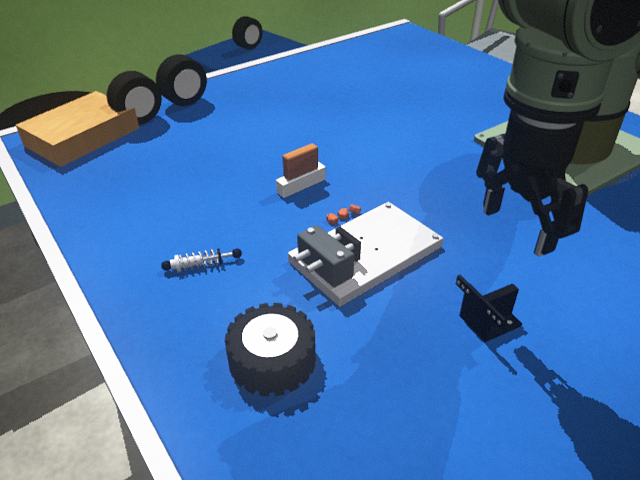

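Request:
servo_tool(deltas=[[85,1,0,25,0],[85,1,0,25,0],[85,0,0,25,0],[85,0,0,25,0],[85,0,0,15,0],[85,0,0,8,0],[85,0,0,0,0],[0,0,0,0,0],[0,0,0,0,0],[0,0,0,0,0],[0,0,0,0,0],[0,0,0,0,0],[0,0,0,0,0],[0,0,0,0,0],[0,0,0,0,0],[0,0,0,0,0]], newtons=80)

```text
time: 14.65
eef_pos: [0.4858, 0.2391, 0.0248]
orientation: [-0.0, 0.997, -0.071, 0.0]
wrist_force: [-1.6, 1.4, 7.6]
gripper_width: 0.0127
```

```bash
python3 - <<'E'
from plan import *
f=grab('scene','s10.png')
c=f['color'][150:390,340:640,::-1]; cv2.imwrite('pics/c15.png',cv2.resize(c,None,fx=2.5,fy=2.5,interpolation=cv2.INTER_CUBIC))
for l in ('tower','tower_front'):
  for d in robot.pinpoint(l,'scene')[:2]: print(l,d['conf'],toworld(f,d['at']))
plan([.4854,.2383,.1],-98.1,3,op=0)
E
```

```text
tower 0.98 [0.4847 0.2406 0.0031]
tower_front 0.64 [ 0.7715 -0.1092 -0.0016]
tower_front 0.58 [0.5191 0.2351 0.0252]
now 14.8 [0.4858 0.2391 0.0248] yaw -98.11 toolz [ 0.0005  0.0006 -1.    ] turn 0.0
[[0, -0.1, 0.3, -25.1, np.float64(-0.0)], [0, -0.1, 0.3, -25.1, np.float64(-0.0)], [0, -0.1, 0.3, -25.0, np.float64(-0.0)]]
end [0.4854 0.2383 0.1   ] -98.10554183478544
```

View pics/c15.png

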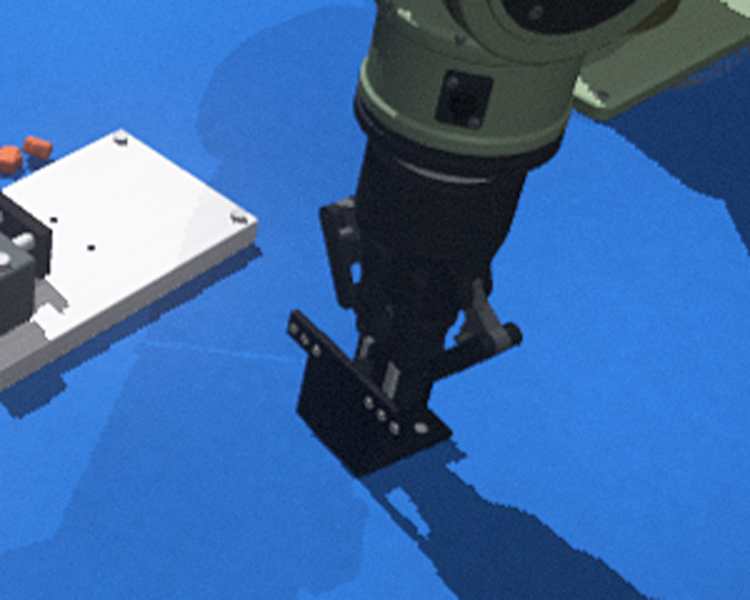

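Request:
servo_tool(deltas=[[0,0,0,-10,0],[0,0,0,-20,0],[0,0,0,-25,0],[0,0,0,0,0]])

```text
time: 15.13
eef_pos: [0.4869, 0.2389, 0.0832]
orientation: [-0.001, 0.997, -0.071, 0.002]
wrist_force: [0.2, 0.3, -1.9]
gripper_width: 0.0128
```

```bash
python3 - <<'E'
from plan import *
plan([.4955,.0229,.08],-87,10,op=0)
E
```

```text
now 15.1333 [0.4869 0.2389 0.0832] yaw -98.13 toolz [ 0.0038  0.0011 -1.    ] turn 11.1
[[0, 3.9, 21.3, 0.3, np.float64(-1.1)], [0, 3.5, 21.3, 0.3, np.float64(-1.1)], [0, 3.1, 21.4, 0.4, np.float64(-1.1)], [0, 2.7, 21.4, 0.3, np.float64(-1.1)], [0, 2.2, 21.5, 0.3, np.float64(-1.1)], [0, 1.9, 21.6, 0.3, np.float64(-1.1)], [0, 1.4, 21.6, 0.4, np.float64(-1.1)], [0, 1.1, 21.6, 0.3, np.float64(-1.1)], [0, 0.6, 21.6, 0.3, np.float64(-1.1)], [0, 0.2, 21.6, 0.3, np.float64(-1.1)]]
end [0.4955 0.0229 0.08  ] -87.13251543353076
```

Request:
servo_tool(deltas=[[0,4,21,0,-1.1],[0,3.5,21.5,0,-1.1],[0,3,21.5,0,-1.1],[0,2.5,21.5,0,-1.1],[0,2,21.5,0,-1.1],[0,2,21.5,0,-1.1],[0,1.5,21.5,0,-1.1],[0,1,21.5,0,-1.1],[0,0.5,21.5,0,-1.1],[0,0,21.5,0,-1.2],[0,0,0,0,0],[0,0,0,0,0]])

```text
time: 16.13
eef_pos: [0.4937, 0.0222, 0.0795]
orientation: [0.0, 1.0, 0.025, -0.0]
wrist_force: [-0.1, 1.1, -4.0]
gripper_width: 0.0128
```

```bash
python3 - <<'E'
from plan import *
f=grab('scene','s11.png')
c=f['color'][130:330,260:500,::-1]; cv2.imwrite('pics/c16.png',cv2.resize(c,None,fx=3,fy=3,interpolation=cv2.INTER_CUBIC))
for l in ('tower','tower_front','pad_face'):
  for d in robot.pinpoint(l,'scene')[:2]: print(l,d['conf'],toworld(f,d['at']))
f=grab('top','t11.png')
c=f['color'][215:365,230:390,::-1]; cv2.imwrite('pics/c17.png',cv2.resize(c,None,fx=4,fy=4,interpolation=cv2.INTER_CUBIC))
for l in ('tower','tower_front','pad_face'):
  for d in robot.pinpoint(l,'top')[:2]: print(l,d['conf'],toworld(f,d['at']))
plan([.4955,.0229,.047],-87,3,op=0)
E
```

```text
tower 0.6 [0.4911 0.0254 0.0595]
tower_front 0.57 [0.5272 0.0249 0.0793]
pad_face 0.75 [0.5762 0.0234 0.0456]
pad_face 0.71 [0.5696 0.028  0.0433]
now 16.5333 [0.4938 0.0236 0.0793] yaw -86.98 toolz [-0.0001 -0.0001 -1.    ] turn -0.0
[[0, 0.6, 0.3, 10.8, np.float64(0.0)], [0, 0.5, 0.2, 10.7, np.float64(0.0)], [0, 0.6, 0.3, 10.8, np.float64(0.0)]]
end [0.4955 0.0229 0.047 ] -86.98162311057771
```

View pics/c16.png

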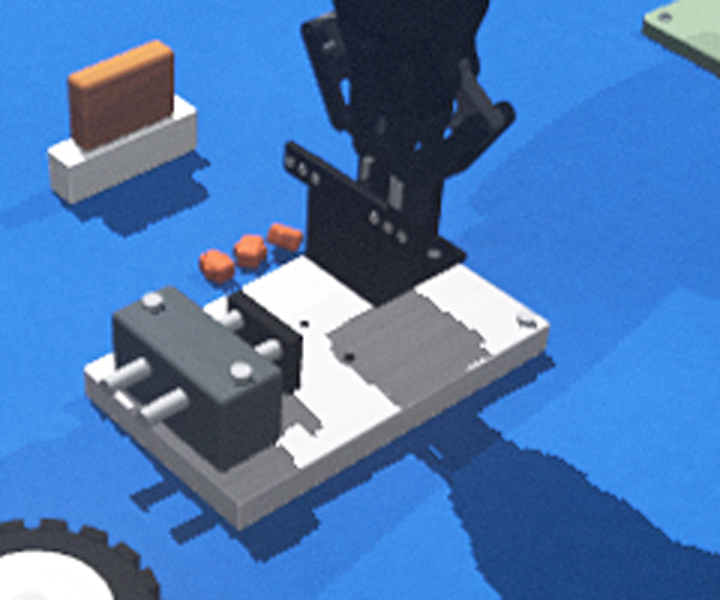

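View pics/c17.png

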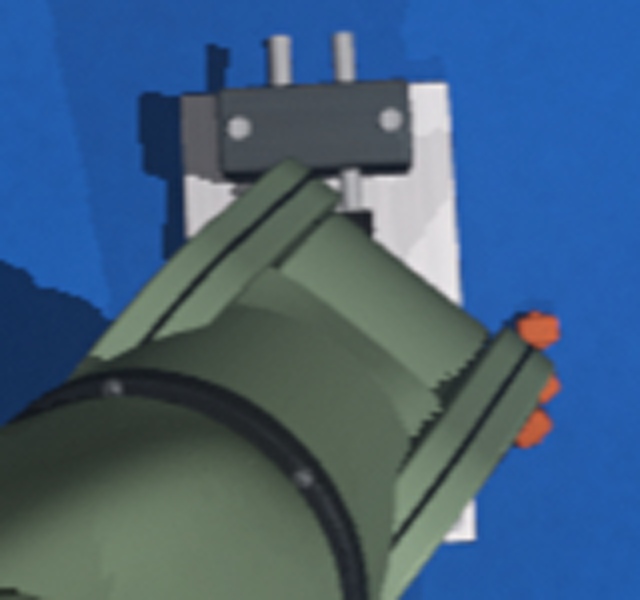

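Request:
servo_tool(deltas=[[0,0,0,10,0],[0,0,0,10,0],[0,0,0,8,0],[0,0,0,3,0],[0,0,0,1,0],[0,0,0,0,0]])

```text
time: 17.03
eef_pos: [0.4938, 0.0232, 0.0473]
orientation: [0.0, 1.0, 0.026, -0.0]
wrist_force: [-0.2, -0.5, -2.7]
gripper_width: 0.0132
```

Request:
servo_tool(deltas=[[0,0,0,1,0],[0,0,0,0.5,0],[0,0,0,0.5,0],[0,0,0,0,0]])

```text
time: 17.37
eef_pos: [0.4938, 0.0232, 0.0454]
orientation: [0.0, 1.0, 0.026, 0.0]
wrist_force: [-0.5, 0.3, -3.2]
gripper_width: 0.0124
```

Request:
servo_tool(deltas=[[0,0,0,0.5,0],[0,0,0,0,0],[0,0,0,0,0]])

```text
time: 17.62
eef_pos: [0.4938, 0.0232, 0.0448]
orientation: [0.0, 1.0, 0.026, 0.0]
wrist_force: [-1.2, 0.7, -3.2]
gripper_width: 0.0126
```

Request:
servo_tool(deltas=[[0,0,0,0.5,0],[0,0,0,0,0],[0,0,0,0,0]])

```text
time: 17.87
eef_pos: [0.4938, 0.0232, 0.0447]
orientation: [-0.0, 1.0, 0.026, 0.0]
wrist_force: [-3.7, 0.7, 10.5]
gripper_width: 0.0128
```

Request:
servo_tool(deltas=[[0,0,0,-0.4,0],[0,3,0,0,0],[0,5,0,0,0],[0,5,0,0,0],[0,5,0,0,0],[0,5,0,0,0],[0,5,0,0,0],[0,4,0,0,0],[0,3,0,0,0],[0,0,0,0,0],[0,0,0,0,0]])

```text
time: 18.78
eef_pos: [0.5286, 0.025, 0.0448]
orientation: [0.0, 1.0, 0.026, -0.0]
wrist_force: [-5.0, -0.4, 6.1]
gripper_width: 0.013
```

```bash
python3 - <<'E'
from plan import *
o,M,y=state(); print(o['eef_pos'],y,M[:,2],o['wrist_force'])
f=grab('scene','s12.png')
c=f['color'][130:330,260:500,::-1]; cv2.imwrite('pics/c18.png',cv2.resize(c,None,fx=3,fy=3,interpolation=cv2.INTER_CUBIC))
E
```

```text
[0.5286 0.025  0.0448] -87.01501891162134 [-0.0009 -0.0001 -1.    ] [-4.9769 -0.4323  6.1006]
```

View pics/c18.png

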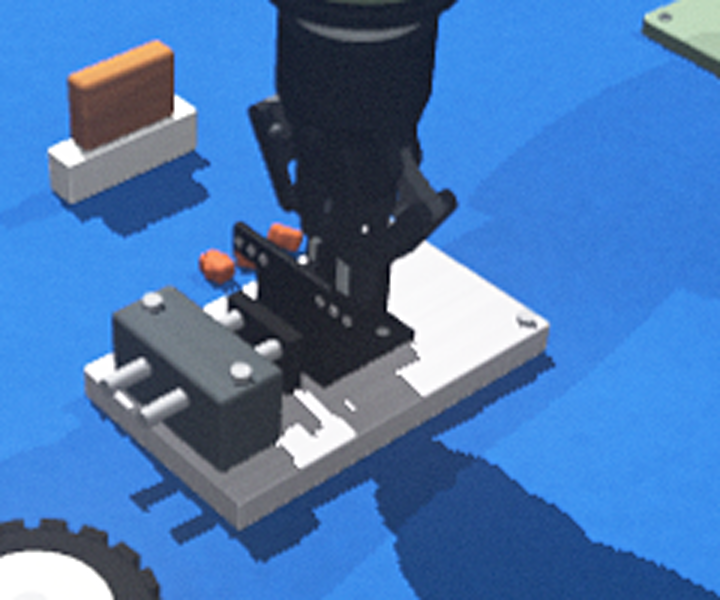

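Request:
servo_tool(deltas=[[0,0,0,-0.3,0],[0,3,0,0,0],[0,2,0,0,0],[0,0,0,0,0],[0,0,0,0,0]])

```text
time: 19.25
eef_pos: [0.5339, 0.0253, 0.0449]
orientation: [0.0, 1.0, 0.026, -0.0]
wrist_force: [0.6, -0.1, -3.3]
gripper_width: 0.0126
```

Request:
servo_tool(deltas=[[0,2,0,0,0],[0,0,0,0,0],[0,0,0,0,0]])

```text
time: 19.5
eef_pos: [0.5358, 0.0254, 0.045]
orientation: [0.0, 1.0, 0.026, -0.0]
wrist_force: [1.2, 0.2, -4.1]
gripper_width: 0.0128
```

Request:
servo_tool(deltas=[[0,2,0,0,0],[0,0,0,0,0],[0,0,0,0,0]])

```text
time: 19.75
eef_pos: [0.5378, 0.0255, 0.045]
orientation: [0.0, 1.0, 0.026, 0.0]
wrist_force: [0.1, 0.4, -1.9]
gripper_width: 0.0128
```

Request:
servo_tool(deltas=[[0,1,0,0,0],[0,0,0,0,0],[0,0,0,0,0]])

```text
time: 20.0
eef_pos: [0.5387, 0.0255, 0.045]
orientation: [0.0, 1.0, 0.026, -0.0]
wrist_force: [0.0, -0.0, -2.9]
gripper_width: 0.0127
```

Request:
servo_tool(deltas=[[0,1,0,0,0],[0,0,0,0,0],[0,0,0,0,0]])

```text
time: 20.25
eef_pos: [0.5398, 0.0256, 0.045]
orientation: [0.0, 1.0, 0.026, -0.0]
wrist_force: [0.1, 0.4, -2.8]
gripper_width: 0.0128
```

Request:
servo_tool(deltas=[[0,1,0,0,0],[0,0,0,0,0],[0,0,0,0,0]])

```text
time: 20.5
eef_pos: [0.5407, 0.0256, 0.045]
orientation: [0.0, 1.0, 0.026, -0.0]
wrist_force: [-0.3, 0.5, -2.9]
gripper_width: 0.0131
```

Request:
servo_tool(deltas=[[0,1,0,0,0],[0,0,0,0,0],[0,0,0,0,0]])

```text
time: 20.75
eef_pos: [0.5415, 0.0257, 0.0449]
orientation: [0.0, 1.0, 0.026, -0.0]
wrist_force: [-3.5, -1.6, -1.7]
gripper_width: 0.0129
```

Request:
servo_tool(deltas=[[0,1,0,0,0],[0,1,0,0,0],[0,1,0,0,0],[0,1,0,0,0],[0,1,0,0,0],[0,0,0,0,0],[0,0,0,0,0]])

```text
time: 21.33
eef_pos: [0.5465, 0.0259, 0.0449]
orientation: [0.0, 1.0, 0.026, -0.0]
wrist_force: [-6.2, -0.4, -0.5]
gripper_width: 0.0132
```

Request:
servo_tool(deltas=[[0,1,0,0,0],[0,1,0,0,0],[0,0,0,0,0],[0,0,0,0,0]])

```text
time: 21.67
eef_pos: [0.5483, 0.026, 0.0449]
orientation: [-0.0, 1.0, 0.026, -0.001]
wrist_force: [-6.5, -0.3, 0.8]
gripper_width: 0.0128
```

Request:
servo_tool(deltas=[[0,1,0,0,0],[0,1,0,0,0],[0,1,0,0,0],[0,0,0,0,0],[0,0,0,0,0],[0,0,0,0,0]])

```text
time: 22.17
eef_pos: [0.551, 0.0262, 0.0449]
orientation: [-0.0, 1.0, 0.026, -0.001]
wrist_force: [-9.3, -2.2, 0.8]
gripper_width: 0.0128
```

```bash
python3 - <<'E'
from plan import *
W=[]
for i in range(6):
    f=robot.grab_frame('scene'); W.append(robot.observe()['wrist_force'])
print(np.mean(W,0)); o,M,y=state(); print(o['eef_pos'],y,M[:,2])
f=grab('scene','s13.png')
for l in ('tower','tower_front','pad_face'):
  for d in robot.pinpoint(l,'scene')[:2]: print(l,d['conf'],toworld(f,d['at']))
for d in robot.pinpoint('stone0','scene')[:3]: print('st',d['conf'],toworld(f,d['at']))
c=f['color'][130:330,260:500,::-1]; cv2.imwrite('pics/c19.png',cv2.resize(c,None,fx=3,fy=3,interpolation=cv2.INTER_CUBIC))
f=grab('top','t13.png')
c=f['color'][195:365,230:390,::-1]; cv2.imwrite('pics/c20.png',cv2.resize(c,None,fx=3.5,fy=3.5,interpolation=cv2.INTER_CUBIC))
E
```

```text
[-8.8189 -1.2875  0.9841]
[0.551  0.0262 0.0449] -87.01749925160819 [-0.0017  0.0001 -1.    ]
tower 0.94 [0.5491 0.0289 0.0218]
tower_front 0.95 [0.5845 0.0308 0.0438]
pad_face 0.64 [0.5861 0.0302 0.0459]
pad_face 0.58 [0.5899 0.025  0.0442]
st 0.57 [ 0.5079 -0.0806  0.0073]
```

View pics/c19.png

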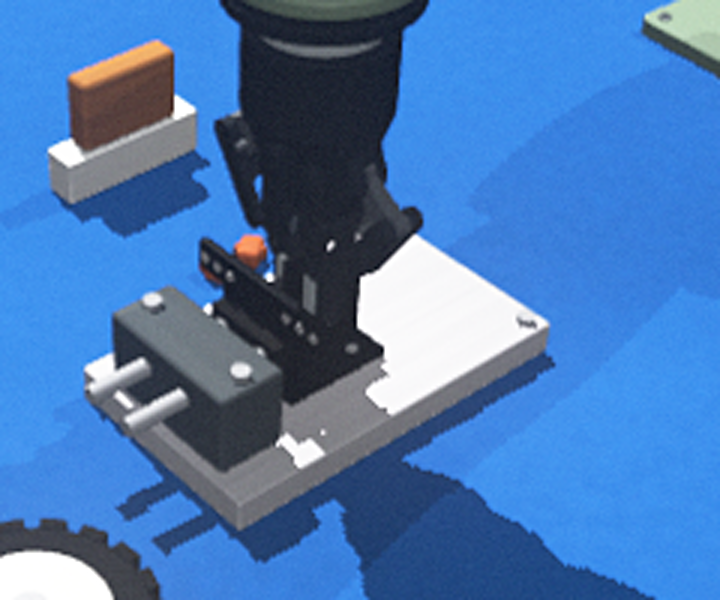

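View pics/c20.png

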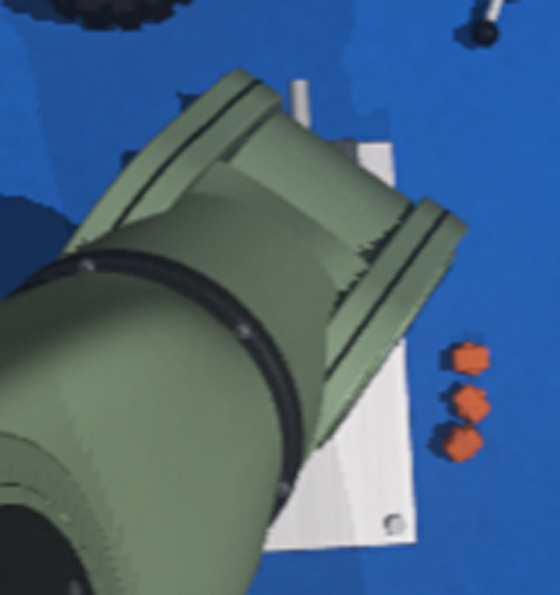

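Request:
servo_tool(deltas=[[0,0,0,0,0],[0,0,0,0,0],[0,0,0,0,0],[0,0,0,0,0],[0,0,0,0,0],[0,0,0,0,0],[0,0,0,0,0],[0,0,0,0,0],[0,0,0,0,0],[0,0,0,0,0],[0,0,0,0,0],[0,0,0,0,0],[0,0,0,0,0],[0,0,0,0,0],[0,0,0,0,0],[0,0,0,0,0],[0,0,0,0,0],[0,0,0,0,0],[0,0,0,0,0],[0,0,0,0,0]])

```text
time: 24.43
eef_pos: [0.551, 0.0262, 0.0449]
orientation: [-0.0, 1.0, 0.026, -0.001]
wrist_force: [-9.6, -1.0, 1.5]
gripper_width: 0.0126
```

Request:
servo_tool(deltas=[[0,0,0,0,0],[0,0,0,0,0],[0,0,0,0,0],[0,0,0,0,0],[0,0,0,0,0],[0,0,0,0,0],[0,0,0,0,0],[0,0,0,0,0]])

```text
time: 25.1
eef_pos: [0.551, 0.0262, 0.0449]
orientation: [-0.0, 1.0, 0.026, -0.001]
wrist_force: [-9.1, -1.2, 0.1]
gripper_width: 0.0129
```

```bash
python3 - <<'E'
from plan import *
o,M,y=state(); print(o['eef_pos'],y,o['wrist_force'],o['gripper_width'])
f=robot.grab_frame('scene')
for l in ('wheel','shock','scraper'):
  for d in robot.pinpoint(l,'scene')[:1]: print(l,d['conf'],toworld(f,d['at']))
print(robot.sign_off())
E
```

```text
[0.551  0.0262 0.0449] -87.01760584814053 [-9.0721 -1.2492  0.0511] 0.01294735750505211
wheel 0.72 [0.7808 0.1195 0.0002]
shock 0.62 [ 0.774  -0.1087 -0.0024]
scraper 0.98 [ 0.5148 -0.2015  0.0027]
the job is handed in; nothing more can be done
None
```

I wiped the three stones off the plate onto the table with the scraper, then set the scraper down upright and let go of it. The tower is on the plate, gripped and pressed against the pad. I handed the job in at about 25 s; the sign-off gives no verdict.

Last checks:
- **Push:** about 9 N, steady for nearly 3 s. I had advanced the tool about 9.7 mm past first contact, so the pad is about half way in. The guide rods show out of the fence's back in the picture.
- **Tower position:** its centre is about 1 mm off the pad's in y and it is square to my fitted stand pose. By the tool height it sits at plate height, resting only lightly.
- **Bystanders:** the wheel and shock are within about 5 mm of where they were first found, which is within the network's error.
- **Stones and scraper:** the last top picture shows all three stones on the table, clear of the plate and the gripper. The scraper stands on the table.

Two readings were less certain. One stone lay tilted, and the network put its centre at 12 to 14 mm high, above the 6 mm for a flat stone but under the 18 mm limit. In the last scene picture the network reported only one of the three stones, because the tower partly hid the others. I judged the stones from the top picture instead.

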